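Set the next cut length and hold the saw guard open

ROBOT

A 7-joint arm with a two-finger parallel gripper is mounted at the origin on the work surface. World frame = base frame: x ahead of the robot, y to its left, z up, the work surface at z = 0. Lengths are in mm, angles in rad, forces in N, time in s.
With the tool pointing down it reaches from about 425 to 925 mm from the base axis. Payload 6.8 kg.
Tool frame: the origin (TCP) lies at the very end of the fingers, on their centre line; the grasp point (between the pads) lies 19 mm behind it (manip.grip_depth is the distance from the TCP to the grasp point, in mm); z points along the fingers, y is the line along which they close (so a half turn about z gives the same grasp; the last joint's range is limited). The gripper opens to 85 mm and grips with 20 to 120 N. Pads are 22 mm wide; open, the fingers measure 114 mm over their backs; the gripper's body (76 mm by 85 mm) begins 54 mm behind the grasp point. The pads swing forward as they close: fully open they stand 13 mm farther back than shut.
Start: joints at [-1.365, 0.477, 0.022, 1.555, -0.011, 1.109, -0.083], TCP at [208.352, 642.057, 231.308] pointing down, gripper open.
Joint ranges: [-2.96, 2.96], [-0.34, 2.1], [-1.41, 1.46], [0.24, 2.44], [-1.37, 4.51], [0.17, 1.92], [-2.96, 2.96]. Speed limits (rad/s): [2.39, 2.39, 3.14, 3.14, 3.14, 3.14, 3.14].

INTERFACE

Orientations are given as a rotation vector (axis times angle).
In Python, from workcell import manip gives the robot as it stands. Calls block until the motion is done:
- manip.goto(position, orientation): joint-space move of the TCP to a pose.
- manip.move_linear(position, rotation=None, rate=150, f_stop=None): straight line of the TCP; rotation=None keeps the orientation; rate is the mean speed in mm/s. With f_stop (N) it stops when the force on the tool has changed by that much, and returns True; else False.
- manip.movej(angles): joint-space move.
- manip.move_gripper(opening, grip_force=None): finger opening in mm; grip_force is the grip in N (None keeps the last); returns when the fingers have stopped.
- manip.hold(seconds).
- manip.ik(position, orientation): joint angles nearest the present ones, or None.
- manip.read_state(): the state.
- manip.grab_frame(name): name is "side" or "top" or "wrist"; returns the picture (400x640x3 uint8, red, green, blue); there is no depth.
- manip.camera_info(name): a dict with "camera_matrix" (3x3 intrinsics, pixels), "distortion" ([k1, k2, p1, p2, k3] as OpenCV has them; the pictures are not rectified), "view" (4x4, takes a point from world to camera coordinates). Camera axes: x right, y down, z forward; pixel columns grow to the right and rows downward; lengths in mm; the calibration is good to about 2 mm. A picture is of the moment at which its call begins: read the wrist's pose just before it. camera_info takes no time and is no camera call; for the wrist camera it gives the pose at the moment of the call.
A pose or a line that the arm cannot do raises manip.PlanningError and nothing moves.
- manip.job_done(): hands the job in; it is judged then, once.
The state is a dict: "time_s": time; "joints": joint angles; "qd": joint speeds; "effort": joint torques, N m; "tool_pos": TCP position; "ee_rot": TCP orientation; "force": force on the tool from outside, world axes, zero at the start; "torque": the same for the moment, N m; "width": finger opening in mm; "grip_force": force on a finger pad.
Only numpy, scipy, OpenCV 4.12 (cv2) and the standard library are available. Lean on these libraries where they do the work, as an engineer would, in place of code of your own. Each camera call takes 0.05 s, during which the arm holds its last target. There are 200 camera calls.

TASK

On the bench saw, turn the six-way length stop exactly one click clockwise (seen from above) and let go of it, so that the next longer stop screw points square at the blade; keep the guard shut while you do this. Then raise the spring-loaded guard and hold it open at 60 degrees from its shut position, so that a colleague can lay in the wood. The job finishes while you are still holding the guard there with the gripper; do not turn the stop any further, and do not disturb the batten, the stick bundle or the paper cup.

Things in the scene. Friction and masses are not known exactly. Their poses are not given: they have to be found in the camera images.
- saw: Grey table plate (310 x 560 x 12 mm) of a cross-cut saw let into the bench, blade sunk. Origin on the bench; x away from the robot, y left; plate x -150..160, y -260..300 mm; blade slot along x at y 0. Fence face at x 30, y -250..64, top 42 mm up. Switch box at x -115, y -205, 60 mm high. Guard hinge posts at x 120, y -64 and 64, 112 mm high.
- guard (a joint): Opening angle of the guard, rad: 0 shut, grows as its front rises; end stop 1.75; 60 degrees = 1.047. It turns about a level axis along the saw's y through guard_hinge. A spring and its weight press it shut over the whole range (4 to 5 N at the handle): it falls shut when let go.
- hood: The guard with its handle: sheet-steel hood with clear panes, 165 mm long (saw x), 103 mm wide, open below, 0.4 kg. Origin on the hinge axis at mid width; shut, its axes are parallel to the saw's and it reaches from 15 to 180 mm in front of the hinge (robot side), from 48 mm below to 17 mm above it; turns with the guard about its y.
- guard_hinge (a point): Mid point of the guard's hinge axis, at saw x +120, y 0, 100 mm above the bench. Does not move.
- guard_handle (a point): Middle of the guard's bar handle: round steel bar 12 mm thick, 116 mm long, along saw y, 225 mm from the hinge axis and level with it when shut (100 mm above the bench; 295 mm at 60 degrees). It stands 45 mm in front of the hood's face on two 10 mm arms, 45 mm either side of the middle; a finger fits between bar and face from above.
- stop_base: Sole plate of the length stop, 80 x 110 x 6 mm, fixed on the saw's plate to the left of the guard; its axes are parallel to the saw's. Origin under the turret's axis at the plate's surface (12 mm above the bench). The blade lies towards its -y.
- turret (a joint): Turn of the length stop, rad: 0 at the start, grows clockwise seen from above; turns without end, spring detent every 60 degrees (1.047). Leaving a detent takes 0.13 N m; past half way it snaps to the next and rests there. Screw ends are 60, 65 .. 85 mm from the axis; at 0 the 60 mm one points at the blade; each clockwise click brings the next longer.
- stop_head: Turning part of the length stop: dark steel hexagon head, 40 mm across flats, 48 to 94 mm above the bench, over a block 52 mm across flats with six level stop screws (10 mm thick, axes 37 mm above the bench). Origin on the turning axis, 19 mm above the bench, z up. Flats face its y axis and 60 degrees either way: fingers may close along any of the three.
- stop_grip (a point): Point on the turning axis inside the hexagonal head, 75 mm above the bench: a good height to grip.
- batten: Loose square wooden batten 35 x 35 x 260 mm, lying along the saw's y on the plate against the fence, its end under the shut guard. To be left alone. Origin at the centre of its underside.
- bundle: Loose upright bundle of sticks with a paper sleeve, 60 mm diameter, 96 mm high, standing on a rubber mat 10 mm thick. To be left alone. Origin at the centre of its underside.
- cup: Loose brown paper cup, 80 mm wide, 95 mm high. To be left alone. Origin at the centre of its underside.

How it is judged (in metres and radians):
On the way, in this order (a step that is already met when the one before it is completed fails the run):
1. the length stop rests one click further clockwise, let go, with the guard still shut (value of joint turret between 0.957 and 1.137 rad and contact force between the fingers and stop_head below 0.2 N and value of joint guard below 0.1 rad), for 0.3 s.
2. the guard is held open at 60 degrees with the gripper (value of joint guard between 0.942 and 1.152 rad and contact force between the fingers and hood above 1 N), for 0.5 s.
At the end, for the whole second after the job is handed in: Guard still at 60 degrees (within 6), carried by the gripper's fingers alone (over 1 N); length stop resting one click (60 degrees, within 5) clockwise of its start, untouched; batten, bundle and cup within 20 mm of where they were, bundle and cup upright (all of step 2 and velocity of joint guard between -0.1 and 0.1 rad/s and contact force between each of batten, bundle, cup and hood below 0.2 N and value of joint turret between 0.957 and 1.137 rad and contact force between anything else and stop_head below 0.2 N and distance of each of batten, bundle, cup from where it was at the start of the episode below 0.02 m and angle between each of bundle, cup's own z axis and vertical below 0.2 rad); the arm keeps its last pose, push and grip.
It fails at once if the length stop is turned past the next click or backwards past half a click (value of joint turret above 1.571 rad or value of joint turret below -0.524 rad).
It fails at once if the guard is opened while the length stop is not at its new click (value of joint guard above 0.2 rad and (value of joint turret below 0.9 rad or value of joint turret above 1.2 rad)).
It fails at once if the batten, the bundle or the cup is knocked away (distance of any of batten, bundle, cup from where it was at the start of the episode above 0.03 m).
It also fails if it takes over 58 s, if anything falls off the work surface, if the arm or the gripper's body presses on something with over 40 N, if the wrist force passes 120 N, or if a joint passes its speed limit or range.

## Working session

There is one attempt and no reset: what is moved stays moved. The work goes in short steps, each a Python script; the robot and the scene stay as the last script left them, time stands still between calls to the robot, and variables do not carry over. Pictures are saved under pics/ and viewed, at most 10 in all, crops included, and the job is handed in when it is done.

```bash
mkdir -p pics
python3 - <<'E'
from workcell import manip
import cv2,numpy as np
for n in("top","side"):
    f=manip.grab_frame(n); cv2.imwrite(f"pics/{n}0.png",f[:,:,::-1]); c=manip.camera_info(n)
    print(n,np.round(c["camera_matrix"],1).tolist(),np.round(c["distortion"],4),np.round(c["view"],3).tolist())
s=manip.read_state();print(s["time_s"],s["ee_rot"],s["width"])
E
```

```text
top [[396.8, 0.0, 322.7], [0.0, 396.8, 200.5], [0.0, 0.0, 1.0]] [-0.0144  0.      0.      0.      0.    ] [[-0.007, -1.0, -0.001, 26.562], [-0.994, 0.007, -0.109, 515.826], [0.109, 0.0, -0.994, 1010.266], [0.0, 0.0, 0.0, 1.0]]
side [[464.1, 0.0, 317.5], [0.0, 464.1, 199.6], [0.0, 0.0, 1.0]] [0.045 0.    0.    0.    0.   ] [[0.779, -0.626, 0.0, -372.089], [-0.316, -0.393, -0.864, 236.117], [0.541, 0.673, -0.504, 1013.606], [0.0, 0.0, 0.0, 1.0]]
0.1 [-4.90911667e-01 -3.10287160e+00  2.52085091e-03] 85.53487328662553
```

View pics/top0.png

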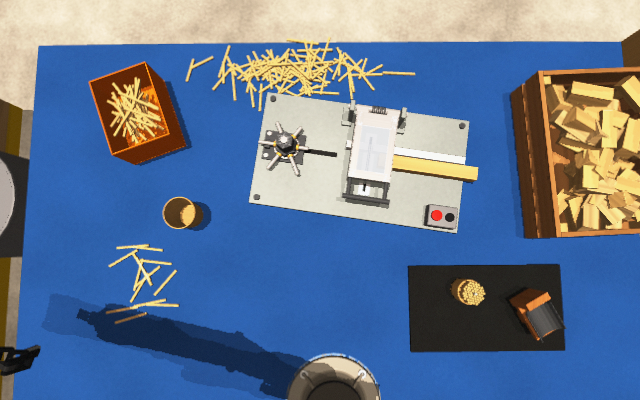

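View pics/side0.png

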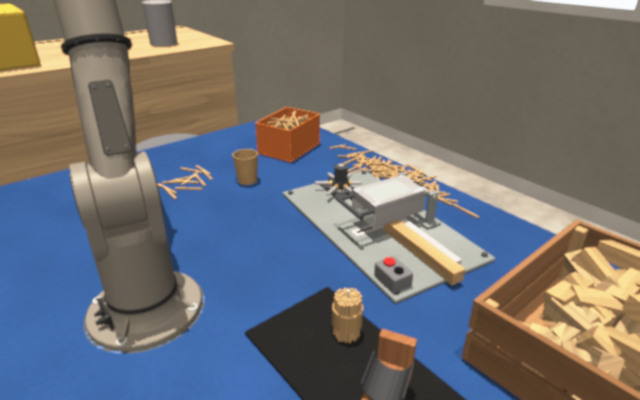

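Top view: the plate has corners at about (265,93), (468,121), (456,233) and (249,203). The turret head is at (286,143), the guard handle at (365,197), the cup at (182,213), and the bundle at (468,292). The side view agrees. Next I fit the plate and look closer with the wrist camera.

```bash
cat > h.py <<'E'
from workcell import manip
import cv2,numpy as np
from scipy.spatial.transform import Rotation as R
def ray(c,px):
    K=np.array(c["camera_matrix"]);V=np.array(c["view"])
    n=cv2.undistortPoints(np.array(px,float).reshape(-1,1,2),K,np.array(c["distortion"])).reshape(-1,2)
    d=np.c_[n,np.ones(len(n))]@V[:3,:3]
    return -V[:3,:3].T@V[:3,3],d
def plane(c,px,z):
    o,d=ray(c,px); return o+d*((z-o[2])/d[:,2])[:,None]
def proj(c,P):
    V=np.array(c["view"]);r=cv2.Rodrigues(V[:3,:3])[0]
    return cv2.projectPoints(np.array(P,float).reshape(-1,1,3),r,V[:3,3],np.array(c["camera_matrix"]),np.array(c["distortion"]))[0].reshape(-1,2)
def down(a): # tool down, tool y at angle a (world)
    y=np.array([np.cos(a),np.sin(a),0]);z=np.array([0,0,-1.]);x=np.cross(y,z)
    return R.from_matrix(np.c_[x,y,z]).as_rotvec()
E
python3 - <<'E'
from h import *
f=cv2.imread("pics/top0.png");c=manip.camera_info("top")
hsv=cv2.cvtColor(f,cv2.COLOR_BGR2HSV)
m=((hsv[...,1]<60)&(hsv[...,2]>110)).astype(np.uint8);m[:85]=0;m[240:]=0;m[:,:240]=0;m[:,480:]=0
n,l,st,_=cv2.connectedComponentsWithStats(m);k=1+st[1:,4].argmax()
p=np.argwhere(l==k)[:,::-1].astype(np.float32)
w=plane(c,p,12)[:,:2].astype(np.float32)
r=cv2.minAreaRect(w);print(r);print(cv2.boxPoints(r).round(1).tolist())
print("turret~",plane(c,[[286,143]],94),"cup",plane(c,[[182,210]],95),"handle",plane(c,[[365,197]],100),"bundle",plane(c,[[469,290]],106))
# corners->pose
b=cv2.boxPoints(r)
E
```

```text
((630.4887084960938, -78.31048583984375), (559.6298217773438, 320.73919677734375), 81.15347290039062)
[[429.0, -330.1000061035156], [745.9000244140625, -379.5], [832.0, 173.5], [515.0999755859375, 222.8000030517578]]
turret~ [[653.58126526 113.49919655  94.        ]] cup [[487.70533475 367.51340276  95.        ]] handle [[516.02585585 -80.15075209 100.        ]] bundle [[ 291.96283677 -321.83152348  106.        ]]
```

Run:
```python
from h import *
a=np.radians(-8.85);o=np.array([630.5,-78.3])
print("start tool y",R.from_rotvec(manip.read_state()["ee_rot"]).as_matrix().round(2).tolist())
Rm=np.array([[np.cos(a),-np.sin(a)],[np.sin(a),np.cos(a)]]);org=o-Rm@[5,20]
print("org",org,"turret in saw",Rm.T@([653.6,113.5]-org),"handle",Rm.T@([516,-80.15]-org))
for ang in (30,-150):
  for d in(0,-60):
    print(ang,d,np.round(manip.ik([653.6,113.5,56],down(a+np.radians(ang+d))),2))
rot=down(a+np.radians(30)) 
manip.goto([600,80,330],rot)
c=manip.camera_info("wrist");f=manip.grab_frame("wrist");cv2.imwrite("pics/w1.png",f[:,:,::-1])
print(np.round(c["view"],3).tolist(),manip.read_state()["tool_pos"],manip.read_state()["time_s"])
print(proj(c,[[653.6,113.5,94]]))
```

```text
start tool y [[-0.95, 0.31, -0.0], [0.31, 0.95, -0.0], [-0.0, -0.0, -1.0]]
org [622.4825641  -97.29264915] turret in saw [ -1.68309604 213.07041779] handle [-107.85220112    0.55640972]
30 0 [-0.59  0.7   0.47  1.74 -0.42  0.81  0.45]
30 -60 [-0.71  0.75  0.66  1.74 -0.59  0.85 -0.46]
-150 0 [-0.98  1.12  1.26  1.76 -1.16  1.21 -2.15]
-150 -60 [-0.25  0.65 -0.02  1.71  0.02  0.78  2.18]
[[0.932, 0.363, 0.0, -588.457], [0.348, -0.893, 0.285, -200.974], [0.104, -0.266, -0.958, 432.933], [0.0, 0.0, 0.0, 1.0]] [599.84746559  81.40398716 329.69396304] 2.6083
[[366.67434093 160.00646699]]
```

View pics/w1.png

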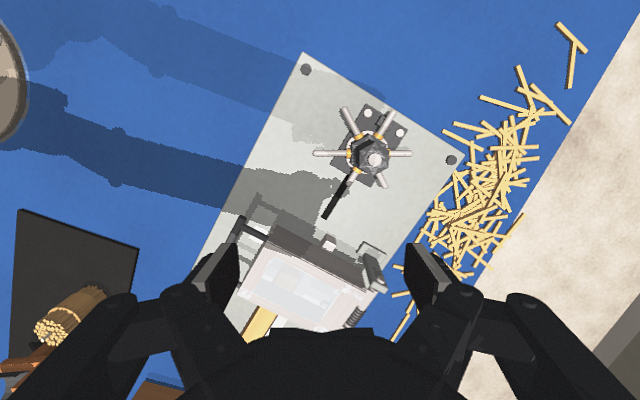

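Run:
```python
import cv2
f=cv2.imread("pics/w1.png")[90:230,300:430]
cv2.imwrite("pics/w1c.png",cv2.resize(f,None,fx=4,fy=4,interpolation=cv2.INTER_CUBIC))
```

```text
(no output)
```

View pics/w1c.png

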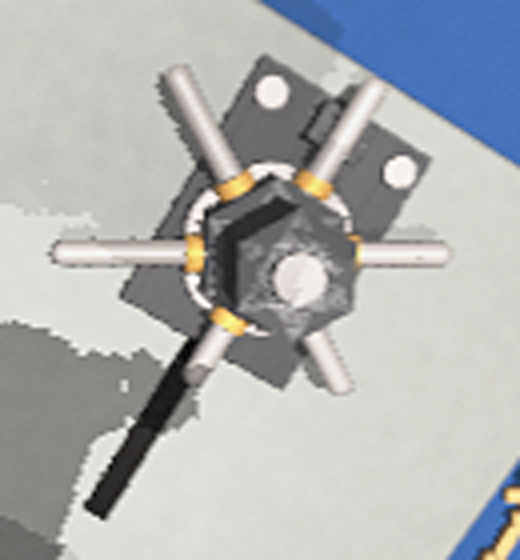

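Run:
```python
from h import *
# wrist camera info at same pose (arm has not moved)
c=manip.camera_info("wrist");q=lambda x,y:[300+x/4-.4,90+y/4-.4]
print("cap94",plane(c,[q(300,277)],94),"axis37",plane(c,[q(272,253)],37))
t=plane(c,[q(60,252),q(447,254),q(178,75),q(342,385),q(375,88),q(198,372)],37)[:,:2]
for i in(0,2,4):
    d=t[i+1]-t[i];print("screw",np.degrees(np.arctan2(d[1],d[0])),np.linalg.norm(d))
f=cv2.imread("pics/w1.png");hsv=cv2.cvtColor(f,cv2.COLOR_BGR2HSV)
# plate edges by blue boundary: sample along edge (303,52)->(465,158) and left edge
blue=(hsv[...,0]>95)&(hsv[...,0]<125)&(hsv[...,1]>120)
e=[]
for u in range(315,450,3):
    col=np.where(~blue[30:200,u])[0]; col=[v for v in col if not blue[30+v:30+v+6,u].any()]
    e.append([u,30+col[0]-.5])
w=plane(c,e,12)[:,:2].astype(np.float32);vx,vy,x0,y0=cv2.fitLine(w,cv2.DIST_HUBER,0,.01,.01).ravel()
print("left edge dir",np.degrees(np.arctan2(vy,vx)),x0,y0)
e=[]
for v in range(60,200,3):
    r=np.where(~blue[v,150:330])[0]; r=[u for u in r if not blue[v,150+u:150+u+8].any()]
    if r:e.append([150+r[0]-.5,v])
w=plane(c,e,12)[:,:2].astype(np.float32);gx,gy,p0,q0=cv2.fitLine(w,cv2.DIST_HUBER,0,.01,.01).ravel()
print("front edge dir",np.degrees(np.arctan2(gy,gx)),p0,q0)
s=np.linalg.solve([[vx,-gx],[vy,-gy]],[p0-x0,q0-y0]);print("corner(-150,300)",x0+vx*s[0],y0+vy*s[0])
# same from top cam for comparison
print("top corners",plane(manip.camera_info("top"),[[265,93],[468,121],[456,233],[249,203]],12).round(1).tolist())
```

```text
cap94 [[663.02936864 118.62529104  94.        ]] axis37 [[662.57797369 118.61497334  37.        ]]
screw 21.02602841288837 150.14648306694284
screw -38.76202554149754 137.1222611943166
screw -98.74576915072272 125.8243223756307
left edge dir -8.868671 664.4158 198.26956
front edge dir 81.146194 487.41968 50.565887
corner(-150,300) 514.0814 221.72708
top corners [[815.7, 179.4, 12.0], [733.0, -374.3, 12.0], [429.1, -328.1, 12.0], [512.5, 219.1, 12.0]]
```

The turret axis is at (662.8, 118.6) and the saw yaw is -8.85°. I'll grip at +30° in the saw frame and turn to -30°, which keeps the fingers clear of the guard.

Run:
```python
from h import *
a=np.radians(-8.85);T=[662.8,118.6]
D=lambda d:down(a+np.radians(d))
manip.goto([*T,150],D(30))
print(manip.move_linear([*T,56],rate=80,f_stop=15))
manip.move_gripper(30,60)
s=manip.read_state();print(s["width"],s["force"],s["torque"],s["tool_pos"])
for d in(15,0,-15,-30):
    manip.move_linear([*T,56],D(d),rate=60)
    s=manip.read_state();print(d,s["time_s"],s["width"],np.round(s["force"],1),np.round(s["torque"],2))
manip.hold(.3)
manip.move_gripper(85);manip.hold(.3)
s=manip.read_state();print(s["width"],s["tool_pos"],s["force"])
manip.move_linear([*T,150],rate=100)
manip.goto([600,80,330],D(-30))
c=manip.camera_info("wrist");f=manip.grab_frame("wrist");cv2.imwrite("pics/w2.png",f[:,:,::-1])
print(proj(c,[[662.8,118.6,37]]),manip.read_state()["time_s"])
```

```text
False
39.27955436788704 [-4.09554807 -0.6970989   5.11421614] [-0.09676058  0.71623457  0.01725951] [662.05242778 118.32257844  56.45452882]
15 5.6333 39.05672694481738 [-5.  -0.5  6.1] [-0.08  0.74  0.12]
0 6.0417 39.2594267509345 [-5.  -0.8  6.4] [-0.12  0.78  0.  ]
-15 6.45 39.19994143682124 [-5.9 -0.7  7.2] [-0.09  0.87 -0.11]
-30 6.8583 39.30226711382909 [-6.7 -0.4  7. ] [-0.13  0.94 -0.04]
84.89883414928131 [662.82089759 118.58810093  55.9917327 ] [ 1.28284923 -0.42436166 -0.02196242]
[[338.70514516 114.59104799]] 9.9167
```

View pics/w2.png

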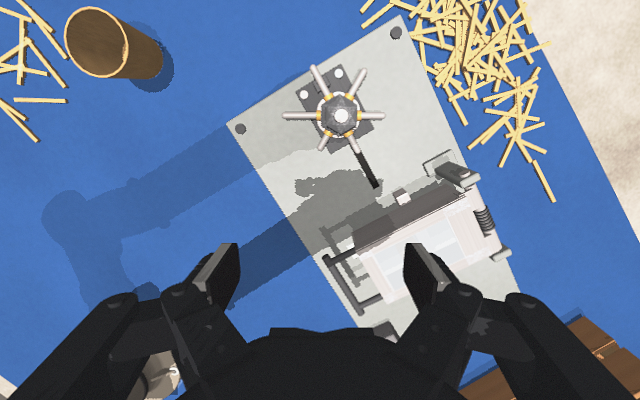

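The turret appears one click on. I'll check the screw lengths numerically and overlay the predicted handle position.

Run:
```python
from h import *
c=manip.camera_info("wrist")
t=plane(c,[[356,149],[323,149],[285,115],[314,68],[365,69],[383,115]],37)[:,:2]-[662.8,118.6]
print(np.c_[np.degrees(np.arctan2(t[:,1],t[:,0]))+8.85,np.hypot(*t.T)].round(1).tolist())
a=np.radians(-8.85);Rm=R.from_euler('z',a).as_matrix();O=np.array([616.1,-97.8,0])
S=lambda p:O+np.array(p,float)@Rm.T
f=cv2.imread("pics/w2.png");g=cv2.resize(f[150:400,280:540],None,fx=3,fy=3,interpolation=cv2.INTER_CUBIC)
for p in proj(c,S([[-105,58,100],[-105,-58,100],[-105,45,100],[-60,51.5,117],[120,64,112],[120,-64,112]])):
    q=((p-[280,150])*3).astype(int);print(p);cv2.circle(g,tuple(map(int,q)),3,(0,0,255),-1)
cv2.imwrite("pics/w2c.png",g)
```

```text
[[-92.0, 57.9], [-144.6, 56.4], [150.7, 80.2], [90.0, 73.5], [30.1, 72.1], [-30.6, 65.6]]
[324.89137843 256.09021591]
[361.22219668 312.93568787]
[329.22482262 262.87707001]
[355.30587287 251.31810627]
[470.98966835 180.54380644]
[502.98545883 255.73808382]
```

View pics/w2c.png

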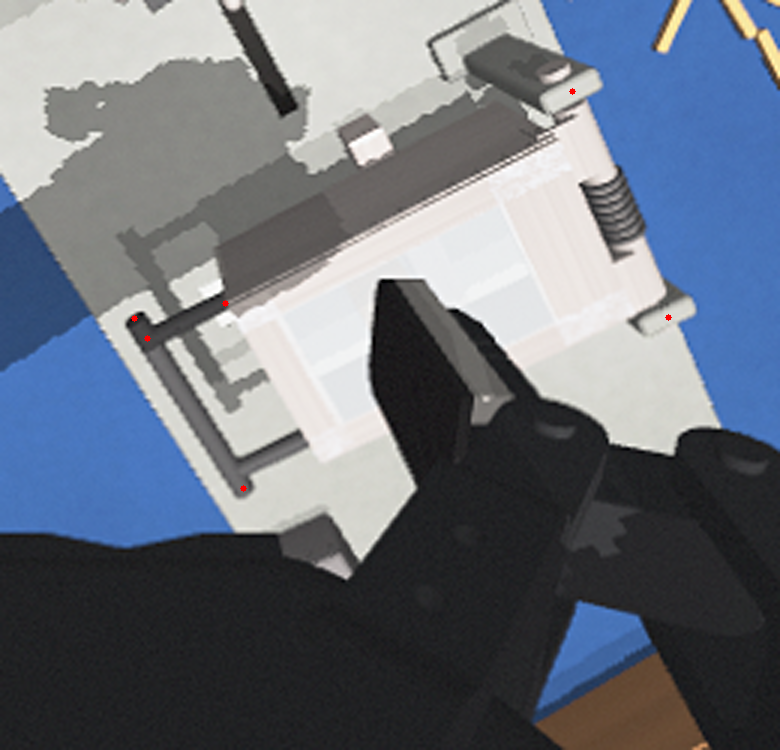

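The overlay matches the handle, and the screw lengths confirm one click. Next I grip the bar and raise the guard along the arc.

Run:
```python
from h import *
a=np.radians(-8.85);Rm=R.from_euler('z',a).as_matrix();O=np.array([616.1,-97.8,0])
S=lambda p:O+np.array(p,float)@Rm.T
rot=down(a)
def tcp(deg):
    t=np.radians(deg);return S([120-225*np.cos(t),0,100+225*np.sin(t)-19])
manip.move_gripper(46)
manip.goto(tcp(0)+[0,0,110],rot)
print(manip.move_linear(tcp(0),rate=80,f_stop=12))
manip.move_gripper(5,70)
s=manip.read_state();print(s["time_s"],s["width"],np.round(s["force"],1),s["tool_pos"],tcp(0))
if 9<s["width"]<16:
    for d in range(10,61,10):
        manip.move_linear(tcp(d),rate=60)
        s=manip.read_state();print(d,s["time_s"],s["width"],np.round(s["force"],1),np.round(s["tool_pos"]-tcp(d),1))
    manip.hold(.6)
for n in("side","top"):cv2.imwrite(f"pics/{n}3.png",manip.grab_frame(n)[:,:,::-1])
c=manip.camera_info("side");print(proj(c,tcp(60)+[0,0,19]))
```

```text
False
13.25 9.676630017126051 [-1.   1.1  3.8] [512.32630414 -81.56706787  81.15381241] [512.35007752 -81.64594216  81.        ]
10 14.05 9.724240106033678 [-2.2  0.4 -5.5] [-0.4  0.1 -0.2]
20 14.85 9.629804821657094 [-7.3  1.1 -2.6] [-0.8  0.2  0.7]
30 15.65 9.485339877071093 [-7.1  2.6 -3.2] [-1.9  0.4  0.3]
40 16.45 9.237670072470024 [-14.6   5.3   5.3] [-3.3  0.6  0.5]
50 17.25 9.37193284786635 [-23.1   7.6  17.6] [-3.8  0.7  2. ]
60 18.05 9.233441853369886 [-22.9   9.1  28.5] [-2.2  0.4  4.9]
[[389.52889591 127.29882528]]
```

View pics/side3.png

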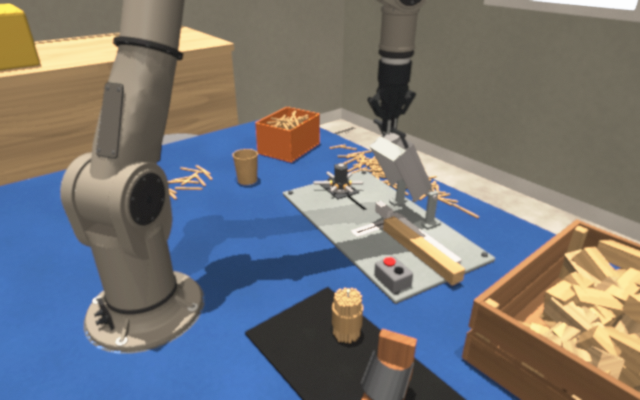

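View pics/top3.png

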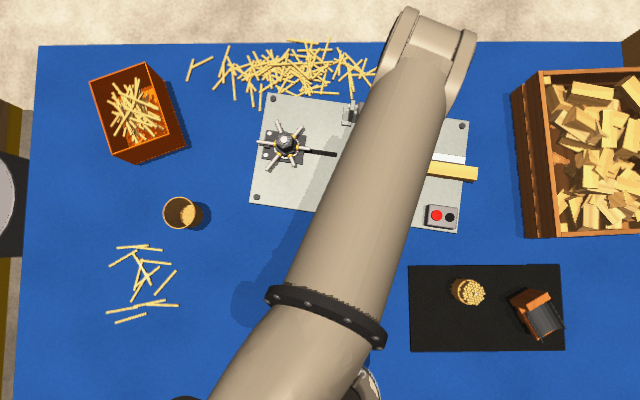

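The side view shows the guard raised with the gripper on the bar near (393,130). The top view shows the batten, bundle (468,292) and cup (182,213) unmoved. There is a radial strain of about 36 N, so I'll relieve it and then measure the guard angle.

Run:
```python
from h import *
a=np.radians(-8.85);Rm=R.from_euler('z',a).as_matrix();O=np.array([616.1,-97.8,0])
S=lambda p:O+np.array(p,float)@Rm.T
t=np.radians(60);r=225+5.5
P=S([120-r*np.cos(t),0,100+r*np.sin(t)-19])
manip.move_linear(P,rate=15);manip.hold(.5)
s=manip.read_state();b=Rm.T@(s["tool_pos"]+[0,0,19]-O)
print(s["time_s"],s["width"],s["grip_force"],np.round(s["force"],1),np.round(s["torque"],2),s["tool_pos"]-P,b)
print("angle",np.degrees(np.arctan2(b[2]-100,120-b[0])),"radius",np.hypot(b[2]-100,120-b[0]))
c=manip.camera_info("side");f=manip.grab_frame("side");
g=cv2.resize(f[90:250,330:490,::-1],None,fx=3.7,fy=3.7,interpolation=cv2.INTER_CUBIC)
def hood(deg):
    h=np.radians(deg);u=np.array([-np.cos(h),0,np.sin(h)]);n=np.array([np.sin(h),0,np.cos(h)]);C=np.array([120,0,100])
    return [C+u*x+n*z+[0,y,0] for x,z,y in((180,17,-51.5),(180,-48,-51.5),(180,17,51.5),(15,17,-51.5),(225,0,58),(225,0,-58))]
for d,col in((54,(255,0,0)),(60,(0,0,255)),(66,(0,200,0))):
    for p in proj(c,S(hood(d))):cv2.circle(g,tuple(map(int,(p-[330,90])*3.7)),3,col,-1)
cv2.imwrite("pics/side4.png",np.ascontiguousarray(g))
```

```text
19.7667 9.291580193457293 69.07050848007202 [-3.9  1.7 -5. ] [ 0.53  1.48 -0.05] [-0.23268465  0.13353182  0.00261892] [4.49954195e+00 9.61439504e-02 2.99621474e+02]
angle 59.9464391778317 radius 230.6275978418771
```

View pics/side4.png

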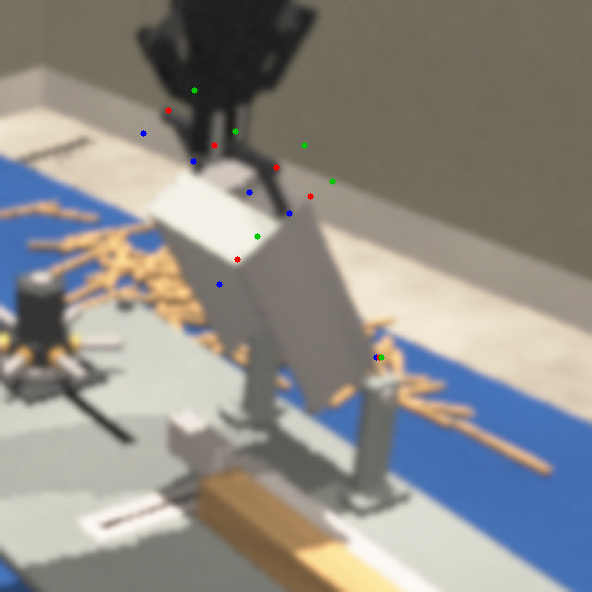

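The crop shows the hood corners at (237,262) and (308,199), on the 60° markers. The strain is relieved and the grip is firm.

```bash
python3 -c "
from workcell import manip
print(manip.job_done())"
```

```text
the job is handed in; nothing more can be done
None
```

The job is handed in: the length stop is one click clockwise and let go, and the gripper holds the guard open at about 60°. The batten, bundle and cup look unmoved in the pictures; the hand-in call returned no verdict.

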